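Feel for the catch of the tool case

ROBOT

A 7-joint arm with a two-finger parallel gripper is mounted at the origin on the work surface. World frame = base frame: x ahead of the robot, y to its left, z up, the work surface at z = 0. Lengths are in mm, angles in rad, forces in N, time in s.
With the tool pointing down it reaches from about 400 to 900 mm from the base axis. Payload 5.6 kg.
Tool frame: the origin (TCP) lies midway between the tips of the shut fingers; the grasp point (between the pads) lies 19 mm behind it; x points along the fingers, y is the direction in which the jaws open and shut, and the axes are right-handed (so a half turn about x gives the same grasp; the last joint's range is limited). The gripper opens to 92 mm and grips with 3 to 60 N. Pads are 20 mm wide; open, the fingers measure 128 mm over their backs; the gripper's body (75 mm by 189 mm) begins 69 mm behind the grasp point.
Start: joints at [-1.179, 0.468, -0.012, 1.603, 0.006, 1.071, -0.056], TCP at [273.839, 589.509, 214.592] pointing down, gripper open.
Joint ranges: [-2.53, 2.53], [-0.31, 2.02], [-1.57, 1.55], [0.28, 2.44], [-1.29, 4.43], [0.15, 1.84], [-2.92, 2.92]. Speed limits (rad/s): [2.57, 2.57, 3.14, 3.14, 3.14, 3.14, 3.14].

INTERFACE

Orientations are given as a rotation vector (axis times angle).
In Python, from cell import robot, grip, kin, viewer gives the robot as it stands. Calls block until the motion is done:
- robot.movep(position, orientation): joint-space move of the TCP to a pose.
- robot.servo_line(position, feed=150, rotation=None): straight line of the TCP; rotation=None keeps the orientation; feed is the mean speed in mm/s.
- robot.goto_joints(angles): joint-space move.
- grip(opening, newtons=None): opening from 0.0 (shut) to 1.0 (fully open); newtons is the grip in N (None keeps the last); returns when the fingers have stopped.
- robot.hold(seconds).
- kin.ik(position, orientation): joint angles nearest the present ones, or None.
- robot.observe(): the state.
- viewer.read_camera(name): name is "side" or "top" or "wrist"; returns the picture (420x560x3 uint8, red, green, blue); there is no depth.
- viewer.camera_info(name): a dict with "camera_matrix" (3x3 intrinsics, pixels), "R" (3x3) and "t" (3): a world point X has camera coordinates R X + t. Camera axes: x right, y down, z forward; pixel columns grow to the right and rows downward; lengths in mm; the calibration is good to about 2 mm. A picture is of the moment at which its call begins: read the wrist's pose just before it. camera_info takes no time and is no camera call; for the wrist camera it gives the pose at the moment of the call.
A pose or a line that the arm cannot do raises robot.IKError and nothing moves.
- robot.job_done(): hands the job in, once; it reports no verdict.
Trained networks look in the newest picture that a camera, given by its name, has taken for a name from the list of things; names that differ only in an ending like _2 or _b are one class to them, and where a whole thing is asked for, a point or a joint stands for the part that bears it (a point fixed in the world has none). Each returns a list of dicts, best first, with "confidence" (0 to 1); they miss things now and then, are a little off and sometimes report something else, mostly with a low value. They report only what shows in the picture. A call takes as long as a camera call.
- viewer.silhouettes(name, camera): "mask" (420x560 bool, what is visible of it).
- viewer.pinpoint(name, camera): "at" ([x, y, z] in mm, in the coordinates of the camera as it stood for that picture, good to about 4 mm: a listed point, or the origin of a listed thing).
The state is a dict: "t": time; "joints": joint angles; "joint_velocities": joint speeds; "joint_torque": joint torques, N m; "tcp_pos": TCP position; "tcp_rot": TCP orientation; "contact_force": force on the tool from outside, world axes, zero at the start; "wrist_torque": the same for the moment, N m; "grip_width": opening from 0.0 (shut) to 1.0 (fully open).
Only numpy, scipy, OpenCV 4.12 (cv2) and the standard library are available. Lean on these libraries where they do the work, as an engineer would, in place of code of your own. Each camera call takes 0.05 s, during which the arm holds its last target.

TASK

The long steel case holding the taps and dies is latched, and its push catch is sunk in a finger notch somewhere along the top of the front lip. Put a fingertip on the lip at either end, run it inward along the top of the lip until it finds the notch, then press down the catch inside so that the lid springs open by itself. Take the finger away and leave the lid ajar as the spring holds it, without lifting it further, and do not disturb the oil can, hammer and wrench lying about.

Things in the scene. Friction and masses are not known exactly. Their poses are not given: they have to be found in the camera images.
- case: Grey sheet-steel case, fixed on the bench: 210 mm deep (its x), 400 mm long (its y), 60 mm high. Origin: centre of its underside; x points from the front to the hinges, y along the lip, z up. The lip is the straight flat-topped rail along the front: x -105 to -71, y -200 to 200 mm, top at z = 60 mm. The shut lid behind it (x -69 to 101 mm) lies lower, top at z = 55 mm.
- lip (a point): Middle of the lip's length, on its top, 14 mm behind its front face; axes as the case's. One finger notch, 46 mm long in y, is cut through the lip's whole width, open to top and front. Its centre lies anywhere from y = -55 to 55 mm from this point, different each time and not reported: feel for it. Beyond y = -80 and 80 mm the lip is always plain.
- release (a joint): Travel of the push pad in the notch, m: 0 as it stands, 0.007 fully down; moves straight down, 3 N to start, 7 N at the bottom, springs back. Grey steel pad, 42 mm along y by 26 mm in x, centred in the notch (y) and on point lip (x); its top is 12 mm below the lip's top. The lid is freed at about 0.005: press fully down and keep it down until the lid rises.
- lid (a joint): Lid angle about its hinge at the case's back, rad: 0 shut and latched, growing as the front edge rises. Once freed, a spring lifts it to 0.3 to 0.45 rad (front edge some 60 mm up) within about a second and holds it there. It pushes with only a few newtons and stops against a hand in its way.
- oilcan: Bystander: dark steel oil can, 74 mm across, 150 mm tall with its brass spout, standing beyond the left (+y) end of the case. Origin: centre of its underside.
- hammer: Bystander: hammer lying beyond the right (-y) end of the case, some 300 mm long along its own x, head towards +x.
- wrench: Bystander: wrench lying in front of the case on the robot's side, along its own x.

How it is judged (in metres and radians):
On the way, in this order (a step that is already met when the one before it is completed fails the run):
1. a fingertip rests on the top of the lip in its outer part at one end (more than 120 mm from the middle), the catch not pressed (contact force between the fingers and case above 0.3 N and x of the grasp point in the frame of case between -0.14 and -0.05 m and z of the grasp point in the frame of case above 0.066 m and value of joint release below 0.001 m and (y of the grasp point in the frame of case between 0.12 and 0.215 m or y of the grasp point in the frame of case between -0.215 and -0.12 m)), for 0.1 s.
2. the fingertip has run inward along the top of the lip (touching it 80 to 112 mm from the middle) (contact force between the fingers and case above 0.3 N and x of the grasp point in the frame of case between -0.14 and -0.05 m and z of the grasp point in the frame of case above 0.066 m and value of joint release below 0.001 m and (y of the grasp point in the frame of case between 0.08 and 0.112 m or y of the grasp point in the frame of case between -0.112 and -0.08 m)), for 0.1 s.
3. a finger inside the notch presses the catch down, at least 4.5 mm (value of joint release above 0.0045 m and contact force between the fingers and case above 1 N and x of the grasp point in the frame of case between -0.15 and -0.04 m and y of the grasp point in the frame of case between -0.1 and 0.1 m), for 0.05 s.
At the end, for the whole second after the job is handed in: The lid stands ajar on its spring, between 0.25 and 0.65 rad and at rest, the catch has sprung back (within 1.5 mm), and oil can, hammer and wrench are within 30 mm of where they were (value of joint lid between 0.25 and 0.65 rad and velocity of joint lid between -0.1 and 0.1 rad/s and value of joint release below 0.0015 m and distance of each of oilcan, hammer, wrench from where it was at the start of the episode below 0.03 m); the robot touches nothing.
It fails at once if the lid is lifted beyond where its spring holds it (0.8 rad) (value of joint lid above 0.8 rad).
It fails at once if the oilcan is moved by more than 30 mm or lifted by 20 mm (distance of oilcan from where it was at the start of the episode above 0.03 m or height (world z) of oilcan above 0.02 m).
It fails at once if the hammer is moved by more than 30 mm or lifted by 20 mm (distance of hammer from where it was at the start of the episode above 0.03 m or height (world z) of hammer above 0.02 m).
It fails at once if the wrench is moved by more than 30 mm or lifted by 20 mm (distance of wrench from where it was at the start of the episode above 0.03 m or height (world z) of wrench above 0.02 m).
It also fails if it takes over 58 s, if anything falls off the work surface, if the arm or the gripper's body presses on something with over 40 N, if the wrist force passes 120 N, or if a joint passes its speed limit or range.

## Working session

There is one attempt and no reset: what is moved stays moved. The work goes in short steps, each a Python script; the robot and the scene stay as the last script left them, time stands still between calls to the robot, and variables do not carry over. Pictures are saved under pics/ and viewed, and the job is handed in when it is done.

```bash
mkdir -p pics; ls; python3 - <<'E'
from cell import robot, grip, kin, viewer
import cv2, numpy as np
for c in ("top","side"):
    im=viewer.read_camera(c); cv2.imwrite(f"pics/{c}0.png",im[:,:,::-1])
    ci=viewer.camera_info(c); R=np.array(ci["R"]);t=np.array(ci["t"])
    for n in ("case","lip","oilcan","hammer","wrench"):
        for d in viewer.pinpoint(n,c)[:2]:
            print(c,n,round(d["confidence"],2),(R.T@(np.array(d["at"])-t)).round(1))
o=robot.observe(); print(o["t"],o["tcp_pos"],o["tcp_rot"],o["contact_force"],o["grip_width"])
E
```

```text
pics
top case 0.77 [629.3 -44.   -4. ]
top lip 0.87 [536.6 -60.8  57.9]
top oilcan 0.94 [4.483e+02 4.126e+02 1.000e-01]
top hammer 0.78 [ 471.  -412.3    2.9]
top wrench 0.72 [ 350.6 -249.1   -1.2]
side case 0.86 [620.8 -46.9   1.7]
side case 0.66 [ 4.484e+02  4.144e+02 -2.000e-01]
side lip 0.84 [533.6 -62.4  60.3]
side hammer 0.86 [ 466.5 -413.5    1. ]
side wrench 0.58 [ 346.7 -255.4    1.3]
0.6 [273.84668575 589.50426894 214.6025664 ] [ 0.34109646  1.54368801 -0.34103346] [ 0.61083829 -0.35944065  0.83022504] 1.0010265026666223
```

View pics/top0.png

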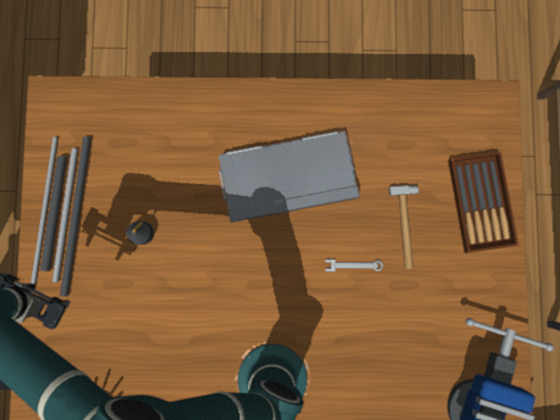

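View pics/side0.png

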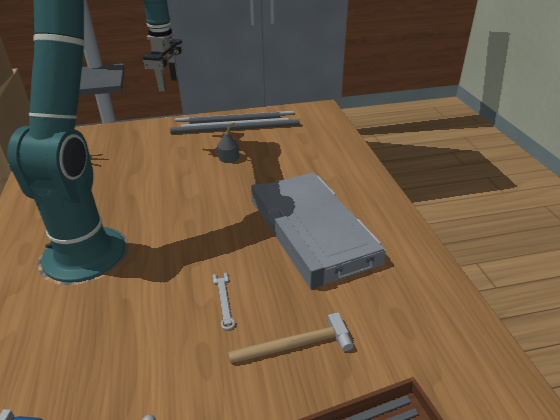

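```bash
cat > fit.py <<'E'
from cell import robot, grip, kin, viewer
import cv2, numpy as np
from scipy.optimize import minimize
D=[]
for c in ("top","side"):
    im=viewer.read_camera(c); ci=viewer.camera_info(c)
    m=viewer.silhouettes("case",c)
    print(c,[(round(d["confidence"],2),int(d["mask"].sum())) for d in m])
    D.append((c,im.copy(),m[0]["mask"],np.array(ci["camera_matrix"]),np.array(ci["R"]),np.array(ci["t"])))
C=np.array([[x,y,z] for x in(-105,105) for y in(-200,200) for z in(0,58)],float)
def proj(P,p,K,R,t):
    x,y,a=p; c,s=np.cos(a),np.sin(a)
    W=np.c_[x+c*P[:,0]-s*P[:,1],y+s*P[:,0]+c*P[:,1],P[:,2]]
    q=(W@R.T+t)@K.T; return q[:,:2]/q[:,2:]
def cost(p,idx=(0,1)):
    s=0
    for i in idx:
        c,im,m,K,R,t=D[i]
        h=cv2.convexHull(proj(C,p,K,R,t).astype(np.float32)*16)
        r=np.zeros(m.shape,np.uint8); cv2.fillConvexPoly(r,np.round(h).astype(np.int32),255,cv2.LINE_AA,4)
        s+=np.abs(r/255.-m).sum()/m.sum()
    return s
for idx in ((0,1),(0,),(1,)):
    b=min((minimize(cost,[625,-45,a],args=(idx,),method="Nelder-Mead",options=dict(initial_simplex=[[625,-45,a],[640,-45,a],[625,-30,a],[625,-45,a+.08]],xatol=.05,fatol=1e-5)) for a in (.12,.18,.24)),key=lambda r:r.fun)
    print(idx,b.x,b.fun)
    if len(idx)==2: B=b.x
for c,im,m,K,R,t in D:
    o=im[:,:,::-1].copy()
    cn,_=cv2.findContours(m.astype(np.uint8),0,1); cv2.drawContours(o,cn,-1,(0,255,255),1)
    h=cv2.convexHull(proj(C,B,K,R,t).astype(np.float32)).astype(int); cv2.polylines(o,[h],True,(0,0,255))
    L=np.array([[-91,-200,60],[-91,200,60]],float); q=proj(L,B,K,R,t).astype(int); cv2.line(o,q[0].tolist(),q[1].tolist(),(0,255,0))
    x,y=h[:,0].mean(0).astype(int); o=o[max(0,y-90):y+90,max(0,x-120):x+120]
    cv2.imwrite(f"pics/fit_{c}.png",cv2.resize(o,None,fx=3,fy=3))
E
python3 fit.py
```

```text
top [(0.57, 9050)]
side [(0.74, 8964)]
(0, 1) [ 6.24346030e+02 -4.06145747e+01  1.93680303e-01] 0.08174383350515896
(0,) [ 6.25920295e+02 -4.04346764e+01  1.98198622e-01] 0.03770599068356625
(1,) [ 6.23268800e+02 -4.08550261e+01  1.96354465e-01] 0.04031419796834396
```

View pics/fit_top.png

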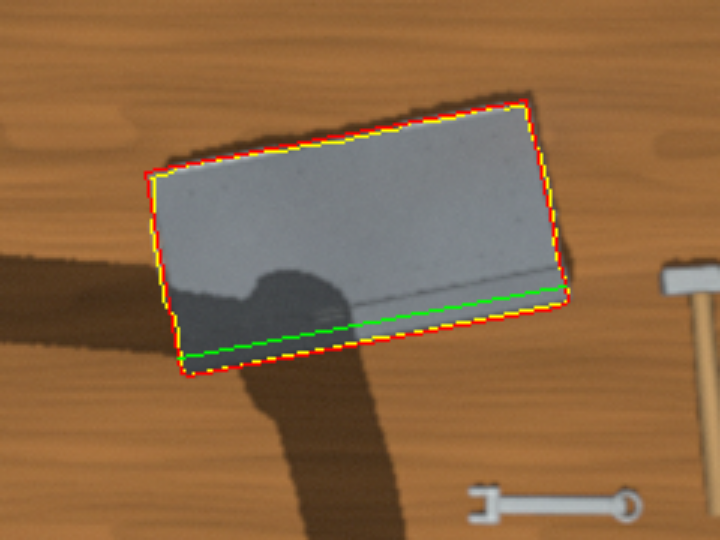

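View pics/fit_side.png

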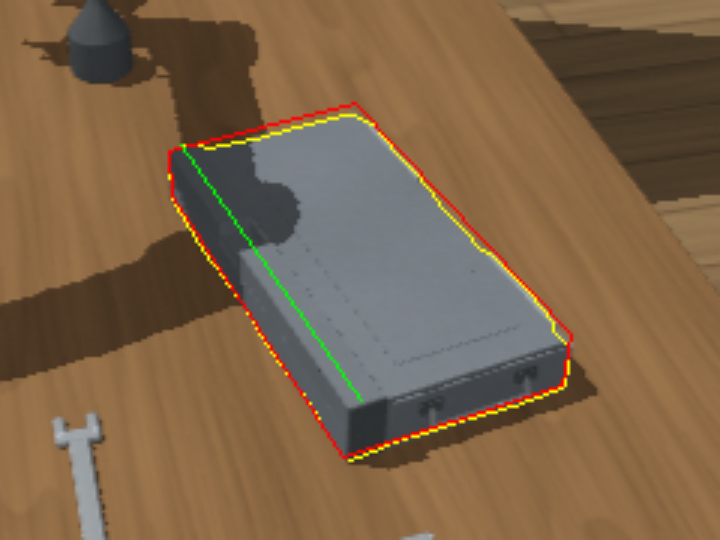

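```bash
cat > h.py <<'E'
from cell import robot, grip, kin, viewer
import cv2, numpy as np
from scipy.spatial.transform import Rotation as Ro
P=np.array([624.5,-40.7]); A=0.196
ex=np.array([np.cos(A),np.sin(A)]); ey=np.array([-np.sin(A),np.cos(A)])
def W(x,y,z): return np.r_[P+x*ex+y*ey,z]
def L(p): d=np.array(p[:2])-P; return np.array([d@ex,d@ey,p[2]])
def rot(s=1):
    X=np.array([0,0,-1.]);Y=s*np.r_[ey,0];Z=np.cross(X,Y)
    return Ro.from_matrix(np.c_[X,Y,Z]).as_rotvec()
def st(tag=""):
    o=robot.observe(); print(tag,round(o["t"],2),L(o["tcp_pos"]).round(2),np.round(o["contact_force"],2)); return o
E
python3 - <<'E'
from h import *
o=robot.observe();print(Ro.from_rotvec(o["tcp_rot"]).as_matrix().round(2))
for s in(1,-1):
  for y in (160,-160,0):
    for z in (150,40):
      q=kin.ik(W(-91,y,z),rot(s)); print(s,y,z,None if q is None else np.round(q,2))
E
```

```text
[[ 0.    0.42  0.91]
 [ 0.    0.91 -0.42]
 [-1.    0.    0.  ]]
1 160 150 [-0.37  0.32  0.13  2.   -0.06  0.83  1.56]
1 160 40 [-0.3   0.5   0.05  2.05 -0.05  0.59  1.55]
1 -160 150 [-0.08  0.5   0.51  1.8  -0.3   0.92  2.33]
1 -160 40 [ 0.11  0.62  0.27  1.84 -0.24  0.71  2.28]
1 0 150 [-0.25  0.37  0.36  1.95 -0.17  0.85  1.97]
1 0 40 [-0.11  0.53  0.19  2.   -0.17  0.62  1.96]
-1 160 150 [-0.78  0.36  0.64  2.02 -0.28  0.84 -1.36]
-1 160 40 [-0.67  0.54  0.51  2.08 -0.44  0.63 -1.23]
-1 -160 150 [-0.39  0.65  0.99  1.82 -0.63  1.03 -0.52]
-1 -160 40 [-0.18  0.71  0.67  1.86 -0.61  0.79 -0.56]
-1 0 150 [-0.56  0.43  0.77  1.97 -0.39  0.88 -0.96]
-1 0 40 [-0.42  0.6   0.6   2.02 -0.53  0.68 -0.85]
```

```bash
python3 - <<'E'
from h import *
grip(0.0,10)
o=robot.observe(); robot.servo_line(o["tcp_pos"]+np.array([0,0,60]),feed=200); st("up")
robot.movep(W(-91,155,160),rot(1)); st("above")
robot.servo_line(W(-91,155,75),feed=150); robot.hold(.2); o=st("75"); print(robot.observe()["grip_width"])
f0=np.array(o["contact_force"])
im=viewer.read_camera("wrist"); cv2.imwrite("pics/w1.png",im[:,:,::-1])
im=viewer.read_camera("side"); cv2.imwrite("pics/s1.png",cv2.resize(im[130:330,180:430,::-1],None,fx=3,fy=3))
E
```

```text
up 2.59 [-221.14  686.5   275.05] [ 0.59  0.21 -0.46]
above 4.61 [-90.74 155.92 159.99] [-0.23  0.28 -0.2 ]
75 5.53 [-90.22 155.11  76.01] [ 0.46  0.4  -0.19]
0.004592089913965649
```

View pics/w1.png

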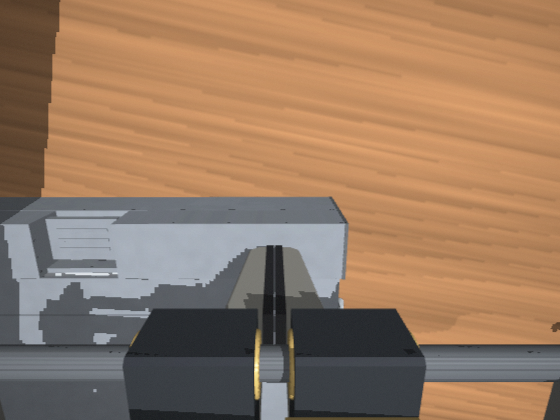

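View pics/s1.png

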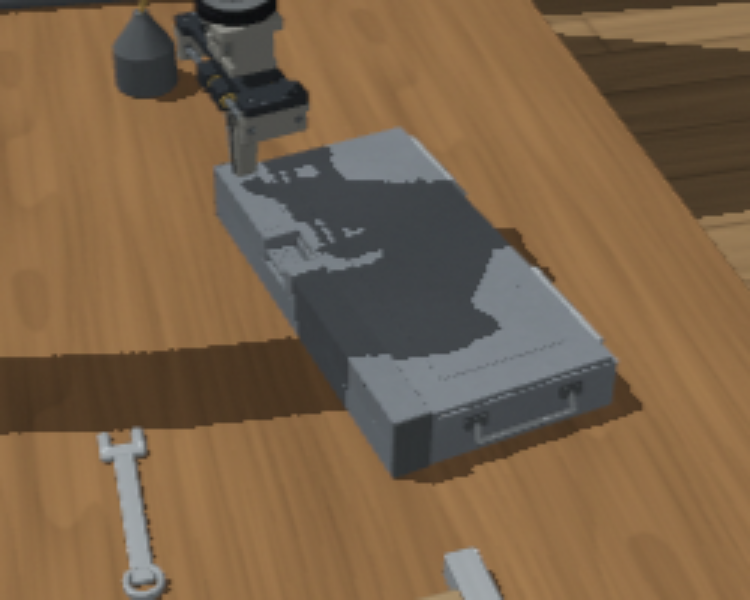

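The wrist view shows the finger over the left end of the lip (tip at about (275,248)). A notch is visible further in, at columns 50–115. In the side view it is at about (290,250). Next I touch down.

```bash
python3 - <<'E'
from h import *
f0=np.array(robot.observe()["contact_force"])[2]
z=68
robot.servo_line(W(-91,155,z),feed=60); robot.hold(.1)
while z>54:
    o=robot.observe(); f=o["contact_force"][2]; print(z,round(o["t"],2),round(o["tcp_pos"][2],2),round(f,2))
    if f-f0>3: break
    z-=0.7; robot.servo_line(W(-91,155,z),feed=30); robot.hold(.05)
robot.hold(.2); st("rest"); print("cmd z",z)
E
```

```text
68 5.99 67.83 -0.07
67.3 6.29 67.33 0.32
66.6 6.59 66.58 1.27
65.89999999999999 6.89 65.86 -0.06
65.19999999999999 7.19 65.15 0.34
64.49999999999999 7.49 64.46 0.5
63.79999999999998 7.79 63.77 -0.46
63.09999999999998 8.09 63.07 -0.03
62.39999999999998 8.39 62.38 0.1
61.699999999999974 8.69 61.69 -0.23
60.99999999999997 8.99 60.96 0.31
60.29999999999997 9.29 60.44 2.58
59.599999999999966 9.59 60.42 9.33
rest 9.79 [-90.82 154.99  60.42] [-2.48 -0.38  9.73]
cmd z 59.599999999999966
```

```bash
python3 - <<'E'
from h import *
z=59.8
for y in (130,112,104,96,88,82):
    robot.servo_line(W(-91,y,z),feed=50); o=st(y)
    f=o["contact_force"][2]
    if f<3: z-=.3
    if f>12: z+=.3
low=0
while y>-20:
    y-=3; robot.servo_line(W(-91,y,z),feed=40); o=st(y); f=o["contact_force"][2]
    if f<1.5: low+=1
    else: low=0
    if low>=2: break
    if f>12: z+=.2
print(z)
im=viewer.read_camera("wrist"); cv2.imwrite("pics/w2.png",im[:,:,::-1])
im=viewer.read_camera("side"); cv2.imwrite("pics/s2.png",cv2.resize(im[130:330,180:430,::-1],None,fx=3,fy=3))
E
```

```text
130 10.44 [-90.13 130.    60.45] [0.84 1.03 5.52]
112 10.95 [-90.14 111.84  60.43] [-0.25  0.53  6.1 ]
104 11.26 [-90.09 103.99  60.44] [0.34 1.64 5.38]
96 11.57 [-90.1   96.04  60.42] [-0.43  1.73  6.84]
88 11.88 [-90.09  88.09  60.44] [-0.36  1.37  5.74]
82 12.14 [-90.1   82.26  60.43] [0.01 2.11 6.26]
79 12.39 [-90.14  79.74  60.43] [-0.71  2.87  5.72]
76 12.64 [-90.13  76.93  60.41] [-0.64  4.05  6.29]
73 12.89 [-90.12  73.97  60.41] [-0.94  4.14  5.35]
70 13.14 [-90.11  70.9   60.38] [-0.08  3.04  5.39]
67 13.39 [-90.31  67.49  60.23] [-0.34  2.68  6.13]
64 13.64 [-90.43  64.6   60.18] [-0.33  2.7   6.59]
61 13.89 [-90.44  61.62  60.19] [-0.7   3.34  6.22]
58 14.14 [-90.48  58.54  60.13] [-0.26  3.36  5.43]
55 14.39 [-91.58  54.28  59.43] [ 0.01 -0.3  -0.49]
52 14.64 [-91.37  51.42  59.54] [-0.08 -0.72  0.85]
59.8
```

View pics/w2.png

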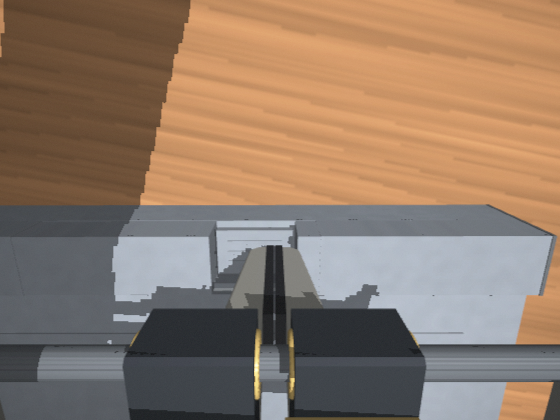

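View pics/s2.png

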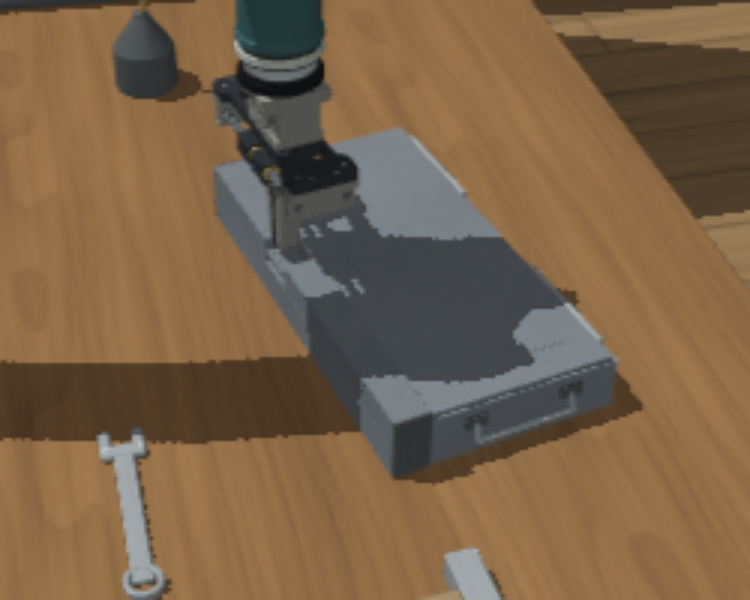

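The force dropped at y ≈ 55, so the finger is over the notch. In the wrist view the notch spans columns 215–297 and the tip is at 275. Its centre is therefore about 10 mm further in, at y ≈ 42.

```bash
python3 - <<'E'
from h import *
y=42
robot.servo_line(W(-92,y,60.5),feed=40); st("centre")
robot.servo_line(W(-92,y,56),feed=30); o=st("56")
ok=o["contact_force"][2]<4
robot.servo_line(W(-92,y,50.5),feed=30) if ok else None; o=st("50.5")
ok=ok and o["contact_force"][2]<4
if ok:
    for z in (48,46.5,45,43.5,42,41,40.2,39.6):
        robot.servo_line(W(-92,y,z),feed=20); o=st(z)
        if o["contact_force"][2]>14: break
    robot.hold(.4); st("held")
    im=viewer.read_camera("wrist"); cv2.imwrite("pics/w3.png",im[:,:,::-1])
    im=viewer.read_camera("side"); cv2.imwrite("pics/s3.png",cv2.resize(im[130:330,180:430,::-1],None,fx=3,fy=3))
E
```

```text
centre 15.14 [-92.06  41.54  60.53] [ 0.55  0.22 -0.49]
56 15.44 [-92.24  42.22  55.66] [ 0.31 -0.77 -0.59]
50.5 15.78 [-92.21  42.07  50.21] [-0.11 -0.22 -0.29]
48 16.05 [-91.67  41.87  48.18] [ 0.39 -0.55  2.08]
46.5 16.3 [-91.67  41.9   46.73] [0.63 0.21 2.8 ]
45 16.55 [-91.69  41.94  45.19] [-0.55 -0.27  4.15]
43.5 16.8 [-91.68  41.92  43.7 ] [-0.15 -0.48  4.93]
42 17.05 [-91.7   41.91  42.23] [-0.3  -0.49  6.29]
41 17.3 [-91.68  41.93  41.33] [-0.85  0.18  6.56]
40.2 17.55 [-91.69  41.91  41.14] [-3.12  0.38 13.82]
39.6 17.8 [-91.01  41.82  41.08] [-4.14  0.11 18.66]
held 18.2 [-90.97  41.78  41.09] [1.040e+00 1.000e-02 1.367e+01]
```

```bash
ls pics
```

```text
fit_side.png
fit_top.png
s1.png
s2.png
s3.png
side0.png
top0.png
w1.png
w2.png
w3.png
```

View pics/s3.png

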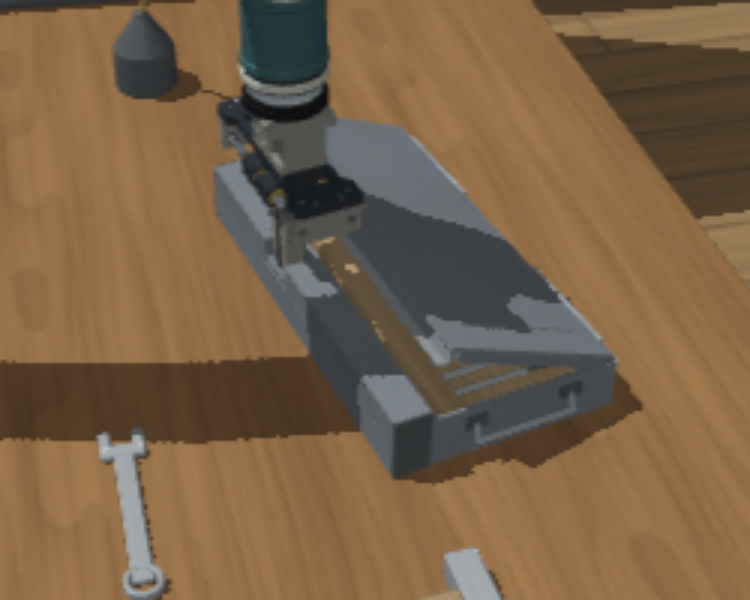

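The lid has sprung up behind the finger, with its front edge at about (430,340). I back out upwards first, then away to the front.

```bash
python3 - <<'E'
from h import *
robot.hold(.3)
robot.servo_line(W(-92,42,72),feed=60); st()
robot.servo_line(W(-150,42,110),feed=100); st()
robot.servo_line(W(-200,42,200),feed=150); robot.hold(1.2); st()
for c in("side","top","wrist"):
    im=viewer.read_camera(c); cv2.imwrite(f"pics/{c}4.png",im[:,:,::-1])
    if c=="wrist": continue
    ci=viewer.camera_info(c); R=np.array(ci["R"]);t=np.array(ci["t"])
    for n in ("oilcan","hammer","wrench"):
        for d in viewer.pinpoint(n,c)[:1]:
            print(c,n,round(d["confidence"],2),(R.T@(np.array(d["at"])-t)).round(1))
    if c=="side": cv2.imwrite("pics/s4.png",cv2.resize(im[100:330,150:430,::-1],None,fx=2.5,fy=2.5))
robot.hold(.5); im2=viewer.read_camera("side"); im=cv2.imread("pics/side4.png")[:,:,::-1]; print("diff",np.abs(im2.astype(int)-im)[150:300,250:390].max())
E
```

```text
19.29 [-92.35  42.12  71.82] [ 0.03 -0.1   0.04]
 20.13 [-149.58   42.06  109.97] [-0.45 -0.33  0.06]
 22.17 [-200.     41.99  200.  ] [-0.54 -0.68  0.83]
side oilcan 0.48 [443.3 411.1   0.8]
side hammer 0.59 [ 466.9 -416.5    0.6]
side wrench 0.83 [ 3.496e+02 -2.574e+02  3.000e-01]
top oilcan 0.81 [452.3 415.4   0.9]
top hammer 0.89 [ 471.9 -410.8    1.2]
top wrench 0.81 [ 352.9 -251.5   -2.7]
diff 12
```

View pics/s4.png

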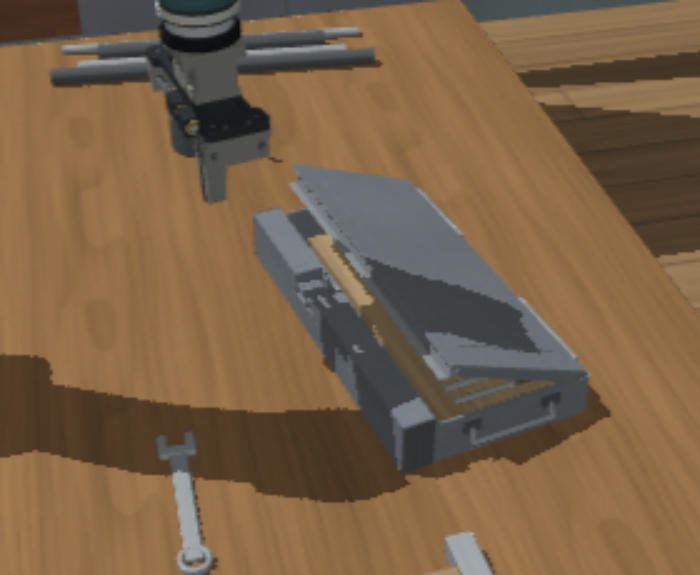

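View pics/wrist4.png

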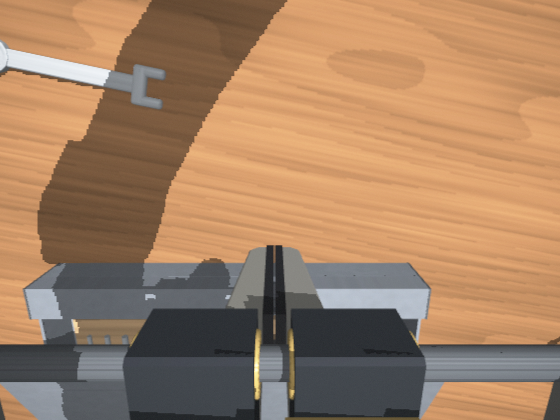

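The lid stands ajar, with its near front corner at crop (430,370). The finger is clear and the bystanders have not moved. One quick check of the lid angle before I hand in.

```bash
python3 - <<'E'
from h import *
ci=viewer.camera_info("side");K,R,t=[np.array(ci[k]) for k in("camera_matrix","R","t")]
for a in (0,.2,.3,.4,.5):
  for y in(-195,195):
    p=W(101-170*np.cos(a),y,54+170*np.sin(a)); q=K@(R@p+t); q=q[:2]/q[2]; print(a,y,((q-[150,100])*2.5).round())
E
```

```text
0 -195 [432. 416.]
0 195 [282. 212.]
0.2 -195 [437. 389.]
0.2 195 [284. 187.]
0.3 -195 [442. 375.]
0.3 195 [287. 175.]
0.4 -195 [448. 361.]
0.4 195 [291. 162.]
0.5 -195 [456. 346.]
0.5 195 [296. 150.]
```

```bash
python3 - <<'E'
from h import *
st(); robot.job_done()
E
```

```text
23.17 [-199.98   42.01  200.  ] [-0.27  0.16 -0.18]
the job is handed in; nothing more can be done
```

The catch is pressed, the lid sprang open on its own, and I handed the job in at about 23 s. The system gives no verdict, so success rests on the checks below.

**What I did:**
- **Touch-down:** I put the closed fingertip on the left (+y) end of the lip at y ≈ 155 mm.
- **Sweep:** I ran it inward with 5–7 N on the lip. The force vanished at y ≈ 55 mm, and the wrist view put the notch centre near y ≈ 42 mm.
- **Press:** I pushed the pad down about 7 mm to its stop, peaking at about 19 N, until the lid rose. Then I backed the finger up and out to the front.

**Last checks:**
- **Lid:** it stands ajar at about 0.35–0.4 rad, judged from the side picture. That view was practically unchanged half a second later.
- **Bystanders:** the oil can, hammer and wrench were re-detected within about 6 mm of where they started, which is near detector noise.
- **Gripper:** it is clear of everything, with no contact force beyond sensor noise.
- **Catch:** its springing back was not measured. I only know that nothing touches it.

No check failed or disagreed.

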